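# Index the bowl on the carving stand and set the brake

### The arm

A 6-joint arm with a two-finger parallel gripper is mounted at the origin on the work surface. World frame = base frame: x ahead of the robot, y to its left, z up, the work surface at z = 0. Lengths are in m, angles in degrees, forces in N, time in s.
With the tool pointing down it reaches from about 0.375 to 0.9 m from the base axis. Payload 3.1 kg.
Tool frame: the origin (TCP) lies on the centre line of the jaws, within the pads' length; the fingertips stand 8 mm ahead of it and the grasp point (between the pads) lies 11 mm behind it; z points along the fingers, y is the line along which they close (so a half turn about z gives the same grasp; the last joint's range is limited). The gripper opens to 87 mm and grips with 3 to 60 N. Pads are 19 mm wide; open, the fingers measure 117 mm over their backs; the gripper's body (75 mm by 190 mm) begins 51 mm behind the grasp point.
Start: joints at [-79.269, 30.224, 82.088, -0, 67.689, -10.227], TCP at [0.224, -0.584, 0.231] pointing down, gripper open.
Joint ranges: [-176.69, 176.69], [-43.24, 126.21], [12.49, 139.97], [-82, 262], [0, 151.66], [-163.58, 163.58]. Speed limits (degrees/s): [159.86, 159.86, 180, 180, 180, 180].

### API

Orientations are given as a 3x3 rotation matrix whose columns are the frame's x, y, z axes.
In Python, from rig import * gives the robot as it stands.
- The arm moves only by the tool step_arm, never from a script. Its argument "targets" is a list of rows, each a list of 5 numbers: the opening, from -1 (shut) to 1 (fully open), then the shift along the world's x, y, z normalised to -1 to 1, where 1 is 0.25 m, then the turn about the world's z normalised to -1 to 1, where 1 is 180 degrees. In form: [[fingers, x, y, z, turn], ...]. A call has 1 to 20 rows; each row is the pose to reach, as a shift and turn from the pose commanded when the call began, turning the shorter way round; what a row does not reach only later rows make up. A row lasts 1/10 s, in which the tool goes at most 50 mm and 8.59 degrees, less where a joint would pass 70% of its speed; a pose out of reach is approached as far as the arm can. A call with a number of a shift or a turn outside -1 to 1 is refused whole. A call with a gripper value outside its range is refused whole. The fingers move at their own pace and stop on an object; the grip force is fixed at half the most. Time passes only in rows, so rows that repeat a pose let the fingers close. It gives the time, the measured TCP pose, the force, the opening and the grip force at its end, in the units of the state.
- read_state(): the state, without advancing time (a new reading comes with each control period).
- capture(name): name is "scene" or "top" or "wrist"; returns a dict with "color" (480x640x3 uint8, red, green, blue), "mtx" (3x3 intrinsics, pixels), "pose" (4x4, takes a point from camera to world coordinates). Camera axes: x right, y down, z forward; pixel columns grow to the right and rows downward; lengths in m; the calibration is good to about 2 mm. A picture is of the moment at which its call begins. There is no depth.
- hand_in(): hands the job in; it is judged then, once.
The state is a dict: "time_s": time; "joint_positions": joint angles; "qvel": joint speeds; "tau": joint torques, N m; "position": TCP position; "tcp_rot": TCP orientation; "force": force on the tool from outside, world axes, zero at the start; "moment": the same for the moment, N m; "opening": opening from 0.0 (shut) to 1.0 (fully open); "grasp_force": force on a finger pad.
Only numpy, scipy, OpenCV 4.12 (cv2) and the standard library are available. Lean on these libraries where they do the work, as an engineer would, in place of code of your own. Each camera call takes 0.05 s, during which the arm holds its last target. There are 200 camera calls.

### The job

Set the bowl on the carving stand to its next carving position: with a finger, push the long steel index arm round until it points straight at the tall ball-topped wooden post, and only then push the short dark brake lever at the side of the board all the way round to its stop. Only push, never pinch the arm or the lever; leave the bowl sitting on its plate, leave the spare bowl, wax tin and chisel where they are, and finish with the arm still pointing at the post and the gripper clear of everything.

Things in the scene. Friction and masses are not known exactly. Their poses are not given: they have to be found in the camera images.
- stand: Plywood board of the carving stand, fixed, 350 x 420 x 18 mm. Origin on the bench (z = 0) under the vertical axis of the index arm; the board spans x -120 to 230, y -210 to 210 mm about it. Its x axis points away from the robot, y left (yaw within 0.2 rad). On the axis: a 64 mm hub and, above the arm, a round aluminium plate, 116 mm wide, top at 92 mm, with four low jaws round the bowl's foot.
- index_arm (a joint): Angle of the index arm about the vertical axis through the stand's origin, rad, growing counter-clockwise seen from above; at 0 it points along the stand's +x. Range -1.5 to 1.5; starts at 0.26 to 0.60, between the middle and left posts. Steady drag of about 0.12 N m, the same with the brake set; it stays where it is left.
- pointer_tip (a point): Point of the index arm, 158 mm from the axis, 72.5 mm above the bench; x runs outward along the arm, y to its left, z up. The arm is a steel bar 20 mm wide, its underside 60 and its top 85 mm above the bench; it shows from 58 to 140 mm from the axis (beyond the round plate), then tapers to the point. Fingers on both its sides at once count as a pinch.
- tall_post: The post to point at, fixed to the board about 195 mm from the axis: an 18 mm wooden dowel with a 28 mm ball on top (top 88 mm above the bench). Origin at its foot centre, 18 mm above the bench. It stands in any one of three post places on the far side of the board, at index arm angles of roughly -0.87, 0 or +0.87 rad.
- short_post_a: A plain flat-topped wooden dowel post, 18 mm thick, its top 48 mm above the bench, fixed to the board at one of the three places. Origin at its foot centre.
- short_post_b: Another such short post, at another place.
- brake (a joint): Angle of the brake lever about its vertical pivot, rad, growing counter-clockwise from above: 0 off, 1.4 its stop (set). Starts at 0 to 0.2; drag 0.08 N m; stays where left. Pivot at x 0, y -155 mm in the stand's frame (right side of the board). At 0 the lever points 120 degrees clockwise of the stand's +x (out and back), at the stop 40. Push its robot-side face away from the robot.
- brake_tip (a point): End of the brake lever, 100 mm from its pivot, 72.5 mm above the bench; x runs outward along the lever. The lever is a dark steel bar 20 mm wide, 25 mm tall, underside 60 mm and top 85 mm above the bench, on a 40 mm boss (top 87 mm). Fingers on both its sides at once count as a pinch.
- bowl: Turned wooden bowl, 112 mm across the rim, 34 mm high, standing loose between the jaws on the stand's round plate (rim 126 mm above the bench); it turns with the arm. Origin at the centre of its foot.
- spare_bowl: Bystander: an identical but darker bowl, loose on the bench left of the board. Origin at the centre of its foot.
- wax_tin: Bystander: round metal tin, 60 mm across, 50 mm high, loose on the board's near left corner. Origin at the centre of its underside.
- chisel: Bystander: turning chisel, 330 mm long and 30 mm thick, lying on the bench to the right of the board, wooden handle towards the robot. Origin near its middle at bench height.
Mind the look-alikes: they are no part of the job. What is shaped like the bowl but orange is not meant.

How it is judged:
By the outcome, as a careful person would: the job done as asked, in the order asked, and still so for the second after the job is handed in, with the robot touching nothing.
It also fails if it takes over 64 s, if anything falls off the work surface, if the arm or the gripper's body presses on something with over 40 N, if the wrist force passes 120 N, or if a joint passes its speed limit or range.

## Working session

There is one attempt and no reset: what is moved stays moved. The work goes in short steps, Python scripts to look and compute and a tool call to move; the robot and the scene stay as the last step left them, time stands still between calls to the robot, and variables do not carry over. Pictures are saved under pics/ and viewed, at most 10 in all, crops included, and the job is handed in when it is done.

Besides the shell and the picture viewer there is one more tool, called after "Emit:" as a command line: name --pt "numbers of a row" for each row, then --argument value for the rest. step_arm: Moves the arm, as the interface text tells. Scaled input: -1 to 1 covers 0.25 m each way for a shift and 180 degrees each way for a turn. Its arguments: {"type":"object","properties":{"targets":{"type":"array","items":{"type":"array","items":{"type":"number"}}}},"required":["targets"]}

```bash
mkdir -p pics; python3 - <<'E'
from rig import *
import cv2,pickle
s=read_state();print(s['time_s'],s['position'],s['tcp_rot'],s['opening'])
d={}
for n in("scene","top"):
    c=capture(n);d[n]=c;cv2.imwrite(f"pics/{n}0.png",c['color'][:,:,::-1]);print(n,c['mtx'].round(1).tolist(),c['pose'].round(3).tolist())
pickle.dump(d,open('c0.pkl','wb'))
E
```

```text
0.0 [ 0.22344864 -0.58291857  0.22957621] [[ 9.33825092e-01  3.57729670e-01 -4.24457148e-04]
 [ 3.57729739e-01 -9.33822757e-01  2.11941374e-03]
 [ 3.61809435e-04 -2.13100268e-03 -9.99997664e-01]] 1.0005317180685867
scene [[442.8, 0.0, 323.1], [0.0, 442.8, 239.5], [0.0, 0.0, 1.0]] [[-0.001, 0.574, -0.819, 1.234], [1.0, -0.006, -0.006, 0.054], [-0.008, -0.819, -0.574, 0.56], [0.0, 0.0, 0.0, 1.0]]
top [[497.8, 0.0, 317.4], [0.0, 497.8, 236.5], [0.0, 0.0, 1.0]] [[0.002, -0.984, 0.178, 0.373], [-1.0, -0.001, 0.005, 0.024], [-0.004, -0.178, -0.984, 1.166], [0.0, 0.0, 0.0, 1.0]]
```

View pics/scene0.png

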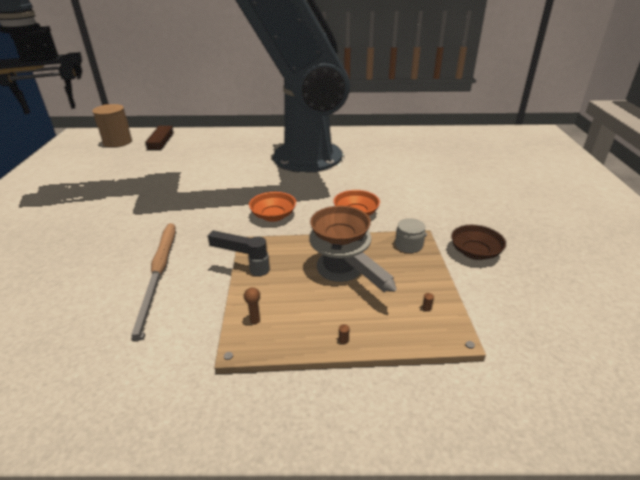

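View pics/top0.png

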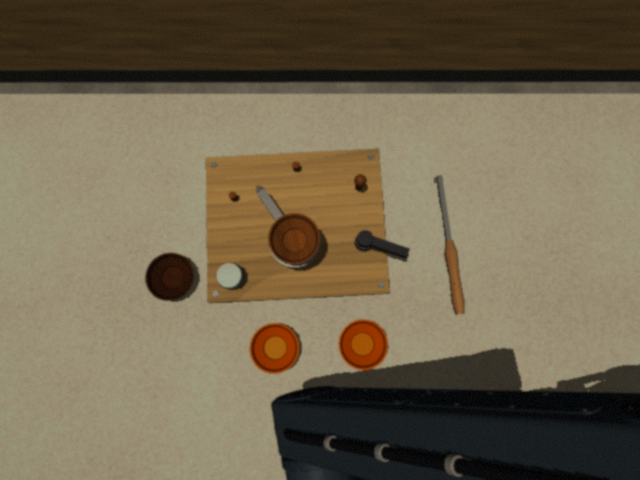

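Top view: tall ball post at (361,181), short posts (297,166) and (234,196), arm tip (260,187), brake boss (364,240) and lever end (408,254). Scene view: ball (252,296), arm tip (393,287), boss (258,245), lever end (211,238). I'll zoom in on both before choosing.

```bash
python3 - <<'E'
import cv2,numpy as np
t=cv2.imread('pics/top0.png')[145:310,200:420];s=cv2.imread('pics/scene0.png')[200:370,200:480]
a=cv2.resize(t,None,fx=3.6,fy=3.6,interpolation=2);b=cv2.resize(s,None,fx=2.8,fy=2.8,interpolation=2)
cv2.imwrite('pics/tc.png',a);cv2.imwrite('pics/sc.png',b)
E
```

```text
(no output)
```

View pics/tc.png

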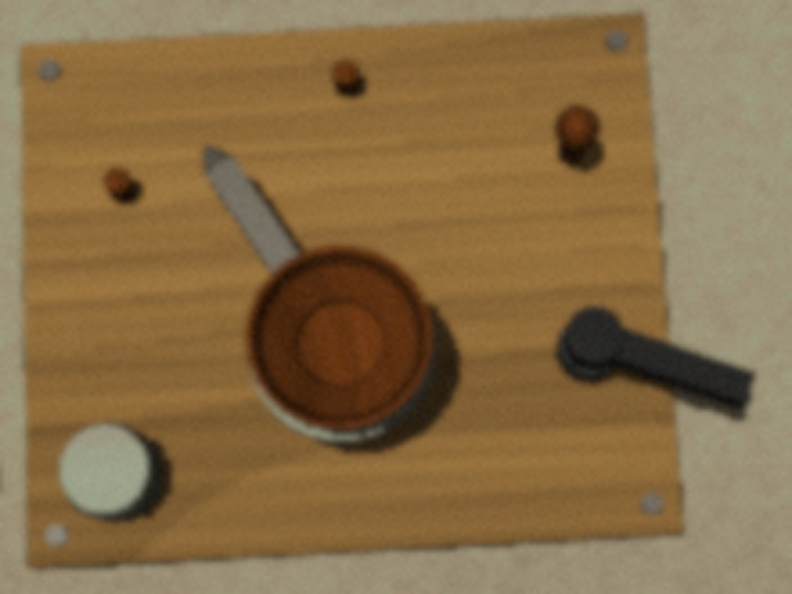

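View pics/sc.png

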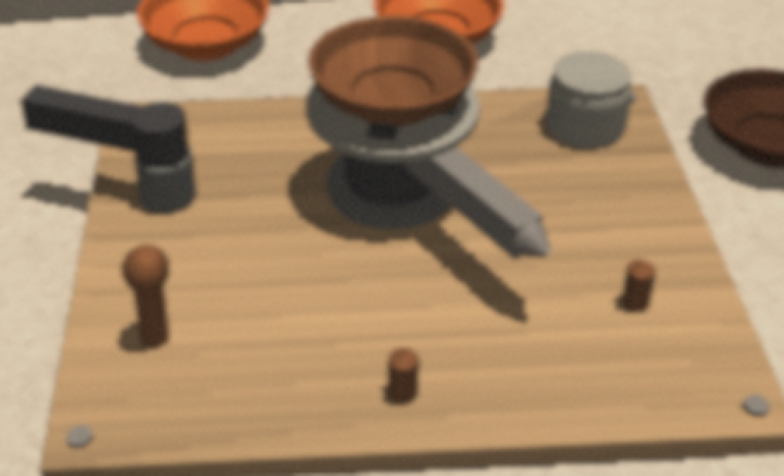

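Crops: the ball-topped post is at right (top crop 577,127); the short plain posts are at (346,72) and (118,181). The steel arm ends at (211,148); the dark lever runs from the boss (594,335) to (748,388). Candidates: tall_post is the only one with a ball. The bowl is the brown one on the plate; the orange bowls at (275,348) and (363,345) in the top view are not meant.

```bash
cat > h.py <<'E'
import pickle,numpy as np
from scipy.optimize import least_squares
D=pickle.load(open('c0.pkl','rb'))
def ray(c,uv):
    d=c['pose'][:3,:3]@np.linalg.inv(c['mtx'])@np.array([uv[0],uv[1],1.]);return c['pose'][:3,3],d/np.linalg.norm(d)
def onz(c,uv,z):
    o,d=ray(c,uv);return o+d*(z-o[2])/d[2]
def tri(*r):
    A=sum(np.eye(3)-np.outer(d,d) for o,d in r);b=sum((np.eye(3)-np.outer(d,d))@o for o,d in r);return np.linalg.solve(A,b)
T=lambda u,v:(200+u/3.6-.36,145+v/3.6-.36)
S=lambda u,v:(200+u/2.8-.32,200+v/2.8-.32)
def proj(c,p):
    q=np.linalg.inv(c['pose'])@np.append(p,1);q=c['mtx']@q[:3];return q[:2]/q[2]
E
python3 - <<'E'
from h import *
t,s=D['top'],D['scene']
P={'ball':((577,127),(147,267),.074),'pa':((346,72),(403,357),.048),'pb':((118,181),(640,269),.048),'tip':((211,148),(549,250),.0725),'boss':((594,335),(160,120),.087),'lev':((748,385),(32,98),.085),'rim':((340,338),(393,62),.126)}
W={}
for k,(a,b,z) in P.items():
    W[k]=onz(t,T(*a),z);print(k,tri(ray(t,T(*a)),ray(s,S(*b))).round(4),W[k].round(4),onz(s,S(*b),z).round(4))
C=[onz(t,T(*a),.018) for a in((21,46),(643,13),(684,531),(28,567))]
L=[(.23,.21),(.23,-.21),(-.12,-.21),(-.12,.21)]
print(np.round(C,4).tolist())
L+=[(0,0),(0,-.155)];M=[c[:2] for c in C]+[W['rim'][:2],W['boss'][:2]]
f=lambda p:(np.array([[np.cos(p[2]),-np.sin(p[2])],[np.sin(p[2]),np.cos(p[2])]])@np.array(L).T+p[:2,None]-np.array(M).T).ravel()
r=least_squares(f,[.45,.1,0]);print(r.x,(r.fun*1000).round(1))
o=r.x[:2];y=r.x[2]
for k in P:
    v=W[k][:2]-o;print(k,np.hypot(*v).round(4),(np.arctan2(v[1],v[0])-y).round(3))
v=W['lev'][:2]-W['boss'][:2];print('lever',np.hypot(*v),np.degrees(np.arctan2(v[1],v[0])-y)+120)
E
```

```text
ball [ 0.7005 -0.0666  0.0771] [ 0.7016 -0.0679  0.074 ] [ 0.6972 -0.0664  0.074 ]
pa [0.746  0.0802 0.0498] [0.7466 0.0798 0.048 ] [0.7442 0.0809 0.048 ]
pb [0.6733 0.2266 0.0485] [0.6733 0.226  0.048 ] [0.6727 0.2274 0.048 ]
tip [0.6874 0.1653 0.0765] [0.6882 0.1634 0.0725] [0.6826 0.1688 0.0725]
boss [ 0.566  -0.0748  0.0854] [ 0.5658 -0.0754  0.087 ] [ 0.5682 -0.0736  0.087 ]
lev [ 0.5352 -0.1675  0.0828] [ 0.5353 -0.1688  0.085 ] [ 0.5386 -0.1646  0.085 ]
rim [0.5572 0.0789 0.1241] [0.5569 0.0779 0.126 ] [0.56   0.0798 0.126 ]
[[0.7748, 0.2995, 0.018], [0.798, -0.118, 0.018], [0.4512, -0.1371, 0.018], [0.4279, 0.2806, 0.018]]
[0.55772496 0.07838402 0.05493576] [ 1.1  0.9 -1.8 -1.5  0.8  0.5  1.2 -0.7 -0.8  0.8  0.5 -1. ]
ball 0.2052 -0.849
pa 0.1888 -0.048
pb 0.1875 0.852
tip 0.1558 0.522
boss 0.1539 -1.573
lev 0.2482 -1.716
rim 0.001 -2.644
lever 0.09831411839661595 8.77284615478706
```

Fit agrees to 2 mm: axis at (0.558, 0.078), arm at world angle about 33°, post at about -46°, lever at 8.8°. Next I travel high with the fingers shut to the arm's left side.

Emit:
step_arm --pt "-1 0.1 0.25 0 0" --pt "-1 0.2 0.5 0 0" --pt "-1 0.3 0.75 0 0" --pt "-1 0.4 0.9 0 0" --pt "-1 0.4 0.9 0 0" --pt "-1 0.4 0.9 0 0"

```text
time_s: 0.7
position: [0.3243, -0.352, 0.2299]
tcp_rot: [[0.932, 0.363, -0.002], [0.363, -0.932, 0.006], [0.001, -0.006, -1.0]]
force: [0.4, -0.5, 0.5]
opening: 0.54
grasp_force: 0.0
```

Emit:
step_arm --pt "-1 0.1 0.2 0 0" --pt "-1 0.2 0.4 0 0" --pt "-1 0.3 0.6 0 0" --pt "-1 0.4 0.8 0 0" --pt "-1 0.4 0.9 0 0" --pt "-1 0.4 0.9 0 0"

```text
time_s: 1.3
position: [0.4234, -0.1287, 0.2302]
tcp_rot: [[0.931, 0.364, -0.002], [0.364, -0.931, 0.003], [-0.001, -0.003, -1.0]]
force: [-0.4, -0.0, 0.3]
opening: 0.028
grasp_force: 0.0
```

Emit:
step_arm --pt "-1 0.1 0.2 0 0" --pt "-1 0.2 0.4 0 0" --pt "-1 0.3 0.6 0 0" --pt "-1 0.4 0.8 0 0" --pt "-1 0.4 0.9 0 0" --pt "-1 0.4 0.9 0 0"

```text
time_s: 1.9
position: [0.5253, 0.0951, 0.2303]
tcp_rot: [[0.932, 0.363, 0.002], [0.363, -0.932, 0.001], [0.002, -0.001, -1.0]]
force: [-0.1, -0.4, -0.0]
opening: 0.003
grasp_force: 0.0
```

Emit:
step_arm --pt "-1 0.2 0.2 0 0.04" --pt "-1 0.42 0.38 0 0.067" --pt "-1 0.42 0.38 0 0.067" --pt "-1 0.42 0.38 -0.2 0.067" --pt "-1 0.42 0.38 -0.4 0.067" --pt "-1 0.42 0.38 -0.55 0.067" --pt "-1 0.42 0.38 -0.64 0.067" --pt "-1 0.42 0.38 -0.64 0.067" --pt "-1 0.42 0.38 -0.64 0.067"

```text
time_s: 2.8
position: [0.6293, 0.1847, 0.0704]
tcp_rot: [[0.839, 0.544, -0.0], [0.544, -0.839, -0.0], [-0.0, 0.0, -1.0]]
force: [0.3, 0.1, 0.6]
opening: 0.007
grasp_force: 0.0
```

```bash
cat > plan.py <<'E'
# rows (normalised) of a rigid rotation of the tool about pivot c, from p0
import numpy as np,sys
def arc(c,p0,angs_deg,extra=0):
    for a in angs_deg:
        t=np.radians(a);R=np.array([[np.cos(t),-np.sin(t)],[np.sin(t),np.cos(t)]])
        d=(R@(np.array(p0)-c)+c-p0)/.25
        print([-1,round(d[0],3),round(d[1],3),0,round(a/180,3)])
E
python3 - <<'E'
from rig import *
import cv2
from plan import *
c=capture("scene");cv2.imwrite("pics/s1.png",cv2.resize(c['color'][150:350,180:480,::-1],None,fx=2.5,fy=2.5))
arc(np.array([.5577,.0784]),np.array([.629,.186]),np.arange(-4,-81,-4))
E
```

```text
[-1, np.float64(0.029), np.float64(-0.021), 0, np.float64(-0.022)]
[-1, np.float64(0.057), np.float64(-0.044), 0, np.float64(-0.044)]
[-1, np.float64(0.083), np.float64(-0.069), 0, np.float64(-0.067)]
[-1, np.float64(0.108), np.float64(-0.095), 0, np.float64(-0.089)]
[-1, np.float64(0.13), np.float64(-0.124), 0, np.float64(-0.111)]
[-1, np.float64(0.15), np.float64(-0.153), 0, np.float64(-0.133)]
[-1, np.float64(0.169), np.float64(-0.184), 0, np.float64(-0.156)]
[-1, np.float64(0.185), np.float64(-0.217), 0, np.float64(-0.178)]
[-1, np.float64(0.199), np.float64(-0.25), 0, np.float64(-0.2)]
[-1, np.float64(0.21), np.float64(-0.284), 0, np.float64(-0.222)]
[-1, np.float64(0.219), np.float64(-0.319), 0, np.float64(-0.244)]
[-1, np.float64(0.225), np.float64(-0.354), 0, np.float64(-0.267)]
[-1, np.float64(0.23), np.float64(-0.39), 0, np.float64(-0.289)]
[-1, np.float64(0.231), np.float64(-0.426), 0, np.float64(-0.311)]
[-1, np.float64(0.23), np.float64(-0.462), 0, np.float64(-0.333)]
[-1, np.float64(0.227), np.float64(-0.498), 0, np.float64(-0.356)]
[-1, np.float64(0.221), np.float64(-0.534), 0, np.float64(-0.378)]
[-1, np.float64(0.212), np.float64(-0.569), 0, np.float64(-0.4)]
[-1, np.float64(0.201), np.float64(-0.603), 0, np.float64(-0.422)]
[-1, np.float64(0.188), np.float64(-0.637), 0, np.float64(-0.444)]
```

View pics/s1.png

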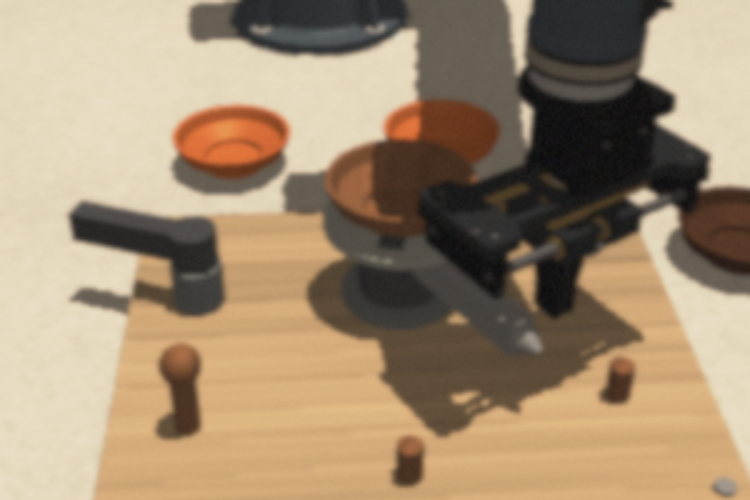

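Finger hangs left of the arm at (555,290), above the board and clear of the bowl. First close in tangentially, then sweep.

```bash
python3 - <<'E'
from plan import *
c=np.array([.5577,.0784])
arc(c,np.array([.641,.1675]),np.arange(-2,-39,-2))
t=np.radians(-38);R=np.array([[np.cos(t),-np.sin(t)],[np.sin(t),np.cos(t)]])
print()
arc(c,R@(np.array([.641,.1675])-c)+c,np.arange(-2,-39,-2))
E
```

```text
[-1, np.float64(0.012), np.float64(-0.012), 0, np.float64(-0.011)]
[-1, np.float64(0.024), np.float64(-0.024), 0, np.float64(-0.022)]
[-1, np.float64(0.035), np.float64(-0.037), 0, np.float64(-0.033)]
[-1, np.float64(0.046), np.float64(-0.05), 0, np.float64(-0.044)]
[-1, np.float64(0.057), np.float64(-0.063), 0, np.float64(-0.056)]
[-1, np.float64(0.067), np.float64(-0.077), 0, np.float64(-0.067)]
[-1, np.float64(0.076), np.float64(-0.091), 0, np.float64(-0.078)]
[-1, np.float64(0.085), np.float64(-0.106), 0, np.float64(-0.089)]
[-1, np.float64(0.094), np.float64(-0.12), 0, np.float64(-0.1)]
[-1, np.float64(0.102), np.float64(-0.135), 0, np.float64(-0.111)]
[-1, np.float64(0.109), np.float64(-0.151), 0, np.float64(-0.122)]
[-1, np.float64(0.116), np.float64(-0.166), 0, np.float64(-0.133)]
[-1, np.float64(0.123), np.float64(-0.182), 0, np.float64(-0.144)]
[-1, np.float64(0.128), np.float64(-0.198), 0, np.float64(-0.156)]
[-1, np.float64(0.134), np.float64(-0.214), 0, np.float64(-0.167)]
[-1, np.float64(0.138), np.float64(-0.231), 0, np.float64(-0.178)]
[-1, np.float64(0.142), np.float
[... 744 characters left out ...]
), 0, np.float64(-0.1)]
[-1, np.float64(-0.003), np.float64(-0.169), 0, np.float64(-0.111)]
[-1, np.float64(-0.007), np.float64(-0.186), 0, np.float64(-0.122)]
[-1, np.float64(-0.011), np.float64(-0.203), 0, np.float64(-0.133)]
[-1, np.float64(-0.016), np.float64(-0.219), 0, np.float64(-0.144)]
[-1, np.float64(-0.021), np.float64(-0.235), 0, np.float64(-0.156)]
[-1, np.float64(-0.027), np.float64(-0.251), 0, np.float64(-0.167)]
[-1, np.float64(-0.033), np.float64(-0.267), 0, np.float64(-0.178)]
[-1, np.float64(-0.04), np.float64(-0.282), 0, np.float64(-0.189)]
[-1, np.float64(-0.048), np.float64(-0.298), 0, np.float64(-0.2)]
[-1, np.float64(-0.056), np.float64(-0.313), 0, np.float64(-0.211)]
```

Emit:
step_arm --pt "-1 0.025 -0.04 0 0" --pt "-1 0.048 -0.074 0 0" --pt "-1 0.048 -0.074 0 0"

```text
time_s: 3.15
position: [0.6431, 0.1661, 0.0722]
tcp_rot: [[0.839, 0.543, 0.004], [0.543, -0.839, -0.0], [0.004, 0.002, -1.0]]
force: [0.7, -0.0, 0.7]
opening: 0.006
grasp_force: 0.0
```

Emit:
step_arm --pt "-1 0.012 -0.012 0 -0.011" --pt "-1 0.024 -0.024 0 -0.022" --pt "-1 0.035 -0.037 0 -0.033" --pt "-1 0.046 -0.05 0 -0.044" --pt "-1 0.057 -0.063 0 -0.056" --pt "-1 0.067 -0.077 0 -0.067" --pt "-1 0.076 -0.091 0 -0.078" --pt "-1 0.085 -0.106 0 -0.089" --pt "-1 0.094 -0.12 0 -0.1" --pt "-1 0.102 -0.135 0 -0.111" --pt "-1 0.109 -0.151 0 -0.122" --pt "-1 0.116 -0.166 0 -0.133" --pt "-1 0.123 -0.182 0 -0.144" --pt "-1 0.128 -0.198 0 -0.156" --pt "-1 0.134 -0.214 0 -0.167" --pt "-1 0.138 -0.231 0 -0.178" --pt "-1 0.142 -0.247 0 -0.189" --pt "-1 0.146 -0.264 0 -0.2" --pt "-1 0.149 -0.281 0 -0.211" --pt "-1 0.149 -0.281 0 -0.211"

```text
time_s: 5.15
position: [0.6781, 0.0968, 0.0705]
tcp_rot: [[0.996, -0.088, 0.0], [-0.088, -0.996, -0.0], [0.0, 0.0, -1.0]]
force: [-0.7, -0.1, -0.4]
opening: 0.007
grasp_force: 0.0
```

```bash
python3 - <<'E'
from rig import *
import cv2,numpy as np
a=capture("scene")['color'][150:350,180:480,::-1];b=capture("top")['color'][130:330,190:430,::-1]
cv2.imwrite("pics/s2.png",np.vstack([cv2.resize(x,(480,300),interpolation=2) for x in(a,b)]))
E
```

```text
(no output)
```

View pics/s2.png

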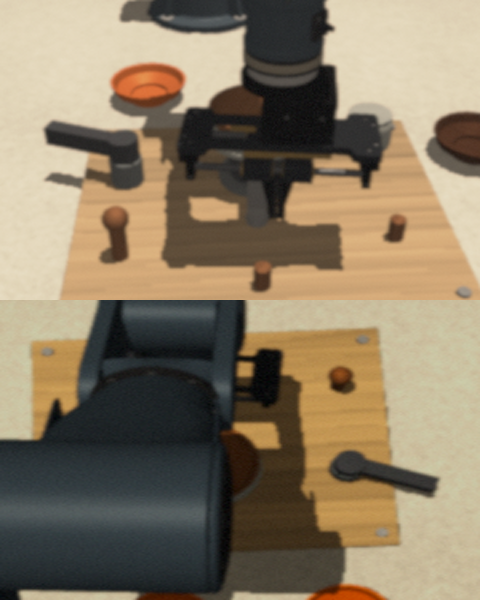

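The arm follows the finger and the bowl is seated; the tool angle is about -5°. Sweep on another 38°, staying short of the post.

Emit:
step_arm --pt "-1 0.002 -0.017 0 -0.011" --pt "-1 0.004 -0.034 0 -0.022" --pt "-1 0.005 -0.051 0 -0.033" --pt "-1 0.006 -0.068 0 -0.044" --pt "-1 0.006 -0.085 0 -0.056" --pt "-1 0.005 -0.102 0 -0.067" --pt "-1 0.004 -0.119 0 -0.078" --pt "-1 0.002 -0.136 0 -0.089" --pt "-1 0 -0.153 0 -0.1" --pt "-1 -0.003 -0.169 0 -0.111" --pt "-1 -0.007 -0.186 0 -0.122" --pt "-1 -0.011 -0.203 0 -0.133" --pt "-1 -0.016 -0.219 0 -0.144" --pt "-1 -0.021 -0.235 0 -0.156" --pt "-1 -0.027 -0.251 0 -0.167" --pt "-1 -0.033 -0.267 0 -0.178" --pt "-1 -0.04 -0.282 0 -0.189" --pt "-1 -0.048 -0.298 0 -0.2" --pt "-1 -0.056 -0.313 0 -0.211" --pt "-1 -0.056 -0.313 0 -0.211"

```text
time_s: 7.25
position: [0.6634, 0.0186, 0.0706]
tcp_rot: [[0.731, -0.682, -0.001], [-0.682, -0.731, -0.0], [-0.0, 0.001, -1.0]]
force: [0.1, 1.0, 0.4]
opening: 0.008
grasp_force: 0.0
```

```bash
python3 - <<'E'
from rig import *
import cv2,numpy as np
s=capture("scene");t=capture("top")
a=s['color'][200:350,190:415,::-1]
cv2.imwrite("pics/s3.png",cv2.resize(a,None,fx=3.5,fy=3.5,interpolation=2))
np.save('s3.npy',s['color'])
E
```

```text
(no output)
```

View pics/s3.png

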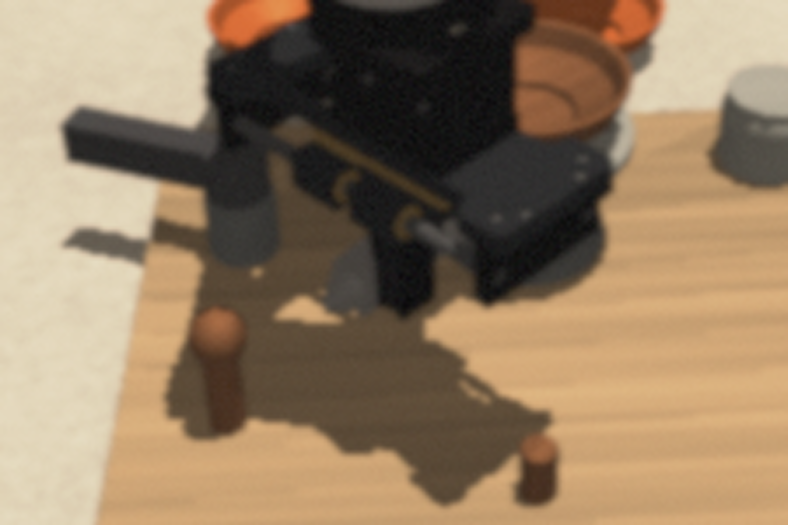

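Arm angle by finger geometry is about -41° world, roughly 4° short. Back off and lift to measure it.

Emit:
step_arm --pt "-1 0.03 0.03 0 0" --pt "-1 0.05 0.05 0 0" --pt "-1 0.05 0.05 0.2 0" --pt "-1 0.05 0.05 0.4 0" --pt "-1 0.05 0.05 0.6 0" --pt "-1 0.05 0.05 0.8 0" --pt "-1 0.05 0.05 0.8 0" --pt "-1 0.05 0.05 0.8 0"

```text
time_s: 8.15
position: [0.6774, 0.0326, 0.2728]
tcp_rot: [[0.733, -0.681, 0.004], [-0.681, -0.733, -0.0], [0.004, -0.003, -1.0]]
force: [0.3, 0.3, -0.6]
opening: 0.005
grasp_force: 0.0
```

```bash
python3 - <<'E'
from rig import *
import cv2,numpy as np,pickle
d={n:capture(n) for n in("scene","wrist")};pickle.dump(d,open('c4.pkl','wb'))
a=cv2.resize(d['scene']['color'][200:350,200:400,::-1],None,fx=3,fy=3,interpolation=2)[:, :]
b=d['wrist']['color'][:,:,::-1]
cv2.imwrite("pics/s4.png",cv2.resize(a,(400,300)));cv2.imwrite("pics/w4.png",b)
print(d['wrist']['pose'].round(3).tolist())
E
```

```text
[[-0.681, -0.703, -0.204, 0.732], [-0.732, 0.654, 0.19, -0.021], [-0.0, 0.279, -0.96, 0.424], [0.0, 0.0, 0.0, 1.0]]
```

View pics/w4.png

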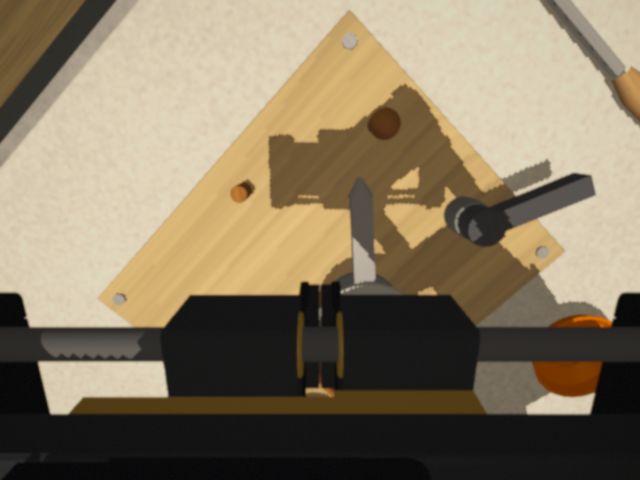

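Wrist view: arm tip at (361,179), arm body centre at about (365,275), ball at (384,123), so the arm still points slightly left of the post.

```bash
python3 - <<'E'
from h import *
import cv2
c=pickle.load(open('c4.pkl','rb'))['wrist'];im=c['color'].astype(int)
o=np.array([.5577,.0784])
g=im.mean(2);sat=im.max(2)-im.min(2)
for r in(205,220,240,260,272):
    row=sat[r,335:395];x=np.where(row<22)[0]+335;print(r,x.min(),x.max(),x.size)
m=((sat>25)&(g<70)).astype(np.uint8)[95:150,360:410];n,l,st,ce=cv2.connectedComponentsWithStats(m);i=1+st[1:,4].argmax();print('ball',st[i],ce[i]+[360,95])
pb=onz(c,(384,123),.074)[:2]-o;pt=onz(c,(361,179),.0725)[:2]-o
for v in(pb,pt):print(np.hypot(*v),np.degrees(np.arctan2(v[1],v[0])))
for w in ((240,363),(272,364.5)):
  v=onz(c,(w[1],w[0]),.085)[:2]-o;print(np.hypot(*v),np.degrees(np.arctan2(v[1],v[0])))
E
```

```text
205 350 371 22
220 352 372 21
240 357 371 15
260 372 373 2
272 353 353 1
ball [  7  12  34  33 839] [384.0727056  123.33253874]
0.20455370013546187 -46.10290281011415
0.15485897620308944 -40.165398915761116
0.099426578875097 -39.9101220605096
0.06734095112275836 -40.5630409012055
```

Arm needs about 5.7° more, by the same camera. Push 5° more, then look again.

Emit:
step_arm --pt "-1 0 0 -0.2 -0.028" --pt "-1 0 0 -0.4 -0.028" --pt "-1 0 0 -0.6 -0.028" --pt "-1 0 0 -0.75 -0.028" --pt "-1 0 0 -0.8 -0.028" --pt "-1 0 0 -0.8 -0.028" --pt "-1 -0.02 -0.02 -0.8 -0.028" --pt "-1 -0.035 -0.04 -0.8 -0.028" --pt "-1 -0.05 -0.055 -0.8 -0.028" --pt "-1 -0.06 -0.07 -0.8 -0.028" --pt "-1 -0.073 -0.086 -0.8 -0.028" --pt "-1 -0.073 -0.086 -0.8 -0.028" --pt "-1 -0.073 -0.086 -0.8 -0.028" --pt "-1 -0.05 -0.06 -0.8 -0.028" --pt "-1 -0.02 -0.03 -0.8 -0.028" --pt "-1 -0.01 -0.01 -0.6 -0.028" --pt "-1 0 0 -0.4 -0.028" --pt "-1 0 0 -0.2 0" --pt "-1 0 0 0 0" --pt "-1 0 0 0 0"

```text
time_s: 10.25
position: [0.6818, 0.0326, 0.2801]
tcp_rot: [[0.733, -0.68, 0.018], [-0.68, -0.733, -0.002], [0.015, -0.011, -1.0]]
force: [0.7, -0.1, -0.4]
opening: 0.007
grasp_force: 0.0
```

```bash
python3 - <<'E'
from rig import *
import cv2,numpy as np,pickle
d={n:capture(n) for n in("scene","wrist")};pickle.dump(d,open('c5.pkl','wb'))
cv2.imwrite("pics/w5.png",cv2.resize(d['wrist']['color'][90:310,280:480,::-1],None,fx=2.7,fy=2.7,interpolation=2))
E
```

```text
(no output)
```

View pics/w5.png

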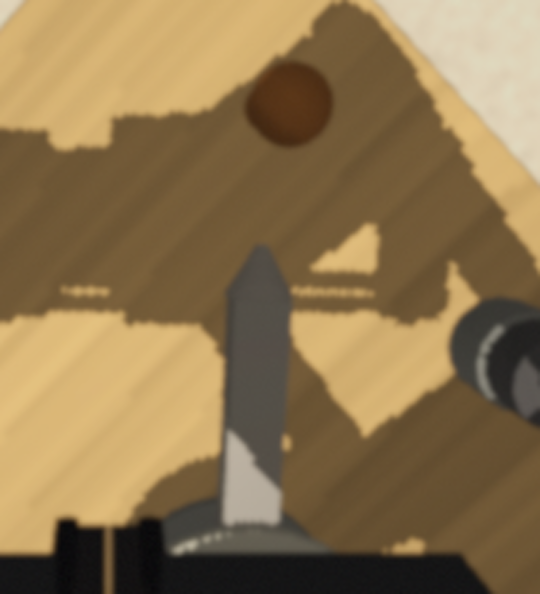

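Tip at crop (262,246), arm root centre (252,520), ball (289,104): close, but still a little short.

```bash
python3 - <<'E'
from h import *
import cv2
c=pickle.load(open('c5.pkl','rb'))['wrist']
K=lambda u,v:(280+u/2.7-.3,90+v/2.7-.3)
o=np.array([.5577,.0784]);an=lambda v:np.degrees(np.arctan2(v[1],v[0]))
pb=onz(c,K(289,104),.074)[:2];pt=onz(c,K(262,246),.0725)[:2];a=onz(c,K(252,520),.085)[:2];b=onz(c,K(259.5,300),.085)[:2]
for v in(pb,pt,a,b):print(np.hypot(*(v-o)),an(v-o))
print('root->tip',an(pt-a),'axis bar',an(b-a),'tip->ball',an(pb-pt),'root->ball',an(pb-a))
E
```

```text
0.2044714316109985 -46.0417728130252
0.15669438859705268 -44.461676708645655
0.058996490244290226 -45.65680970430614
0.1396606285049493 -43.86943186321219
root->tip -43.74016116428229 axis bar -42.563075026240156 tip->ball -51.20289910431554 root->ball -46.19788930360821
```

Independent of the axis error, about 1.7° remain. One more small push.

Emit:
step_arm --pt "-1 0 0 -0.2 -0.037" --pt "-1 0 0 -0.4 -0.037" --pt "-1 0 0 -0.6 -0.037" --pt "-1 0 0 -0.75 -0.037" --pt "-1 0 0 -0.8 -0.037" --pt "-1 0 0 -0.8 -0.037" --pt "-1 -0.02 -0.02 -0.8 -0.037" --pt "-1 -0.04 -0.045 -0.8 -0.037" --pt "-1 -0.06 -0.07 -0.8 -0.037" --pt "-1 -0.073 -0.086 -0.8 -0.037" --pt "-1 -0.081 -0.098 -0.8 -0.037" --pt "-1 -0.081 -0.098 -0.8 -0.037" --pt "-1 -0.081 -0.098 -0.8 -0.037" --pt "-1 -0.05 -0.06 -0.8 -0.037" --pt "-1 -0.02 -0.03 -0.8 -0.037" --pt "-1 -0.01 -0.01 -0.6 -0.037" --pt "-1 0 0 -0.4 -0.028" --pt "-1 0 0 -0.2 0" --pt "-1 0 0 0 0" --pt "-1 0 0 0 0"

```text
time_s: 12.35
position: [0.682, 0.0327, 0.2802]
tcp_rot: [[0.733, -0.68, 0.019], [-0.68, -0.733, -0.002], [0.015, -0.011, -1.0]]
force: [1.2, -0.6, 1.2]
opening: 0.006
grasp_force: 0.0
```

Emit:
step_arm --pt "-1 -0.2 -0.2 0 0" --pt "-1 -0.4 -0.4 0 0" --pt "-1 -0.6 -0.6 0 0" --pt "-1 -0.75 -0.8 0 0" --pt "-1 -0.75 -0.95 0 0" --pt "-1 -0.75 -0.95 0 0" --pt "-1 -0.75 -0.95 0 0"

```text
time_s: 13.05
position: [0.4876, -0.2098, 0.2705]
tcp_rot: [[0.729, -0.685, -0.0], [-0.685, -0.729, -0.002], [0.001, 0.002, -1.0]]
force: [-0.1, -0.1, 0.6]
opening: 0.002
grasp_force: 0.0
```

```bash
python3 - <<'E'
from rig import *
import cv2,numpy as np,pickle
d={n:capture(n) for n in("scene","wrist","top")};pickle.dump(d,open('c6.pkl','wb'))
a=cv2.resize(d['scene']['color'][200:350,200:430,::-1],(400,260),interpolation=2);b=cv2.resize(d['top']['color'][145:310,200:420,::-1],(400,300),interpolation=2)
w=cv2.resize(d['wrist']['color'][:,:,::-1],(400,300))
e=cv2.resize(d['top']['color'][160:260,270:420,::-1],(400,260),interpolation=2)
cv2.imwrite("pics/m6.png",np.vstack([np.hstack([a,e]),np.hstack([b,w])]))
E
```

```text
(no output)
```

View pics/m6.png

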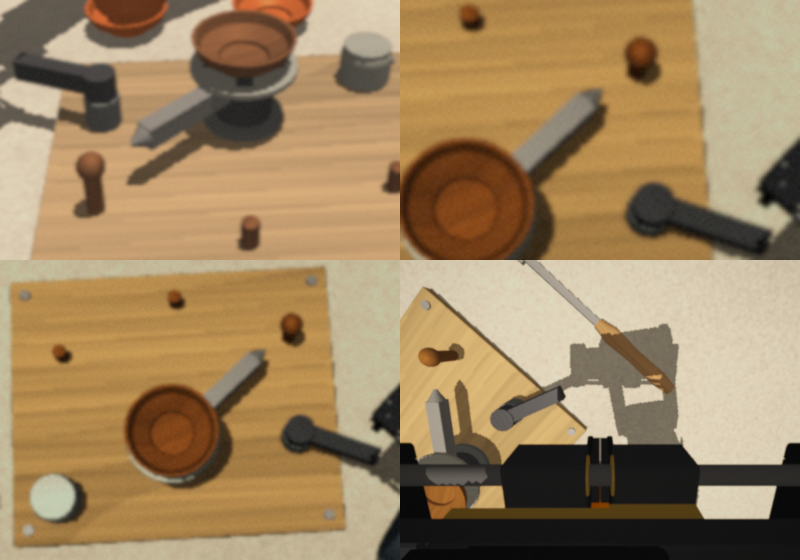

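All clear of the gripper: bowl seated, arm pointing toward the ball post (top detail: tip (201,92), ball (241,52)). Numbers from the three views next.

```bash
python3 - <<'E'
from h import *
c=pickle.load(open('c6.pkl','rb'));o=np.array([.5577,.0784]);an=lambda v:np.degrees(np.arctan2(v[1],v[0]))
E=lambda u,v:(270+u/2.667-.3,160+v/2.6-.3);Sc=lambda u,v:(200+u/1.739-.2,200+v/1.733-.2);Wr=lambda u,v:(u*1.6,v*1.6)
for n,f,t,b,r in(('top',E,(201,91),(241,52),(128,158)),('scene',Sc,(132,141),(90,164),None),('wrist',Wr,(35,131),(28,96),(41,195))):
    k=c[n];pt=onz(k,f(*t),.0725)[:2];pb=onz(k,f(*b),.074)[:2]
    print(n,'tip',np.hypot(*(pt-o)),an(pt-o),'ball',np.hypot(*(pb-o)),an(pb-o),end=' ')
    if r: a=onz(k,f(*r),.085)[:2];print('root',np.hypot(*(a-o)),an(a-o),'bar',an(pt-a),end='')
    print()
# bar edges in top view, from full-res image
import cv2
im=c['top']['color'].astype(int);sat=im.max(2)-im.min(2)
m=(sat<45).astype(np.uint8);m[:190]=0;m[225:]=0;m[:,:310]=0;m[:,350:]=0
n,l,st,ce=cv2.connectedComponentsWithStats(m);i=1+st[1:,4].argmax();y,x=np.where(l==i);print(st[i])
P=np.array([onz(c['top'],(a,b),.085)[:2] for a,b in zip(x,y)]);q=P-P.mean(0);v=np.linalg.svd(q)[2][0];print('bar dir',an(v*np.sign(v[0])),'mean',an(P.mean(0)-o))
E
```

```text
top tip 0.1568983844222838 -45.69217751517549 ball 0.20579196837895253 -45.43049916101782 root 0.06903805064877729 -46.87905437184385 bar -44.759870973269734
scene tip 0.15084773293815942 -46.7356727090476 ball 0.20090241137760692 -46.615742064850544 
wrist tip 0.1541059989149286 -45.90337391967267 ball 0.20602681750960442 -45.510424213902205 root 0.05341295865549854 -49.032973720753425 bar -44.24586684203496
[313 195  33  30 511]
bar dir -46.083546824544115 mean -48.67603438358403
```

All three views put tip and ball within 0.4° of each other, so the arm is set. Now the brake: fingers go down behind the lever, on its robot side.

Emit:
step_arm --pt "-1 0.047 0.292 0 0.047" --pt "-1 0.047 0.292 0 0.095" --pt "-1 0.047 0.292 0 0.14" --pt "-1 0.047 0.292 -0.2 0.14" --pt "-1 0.047 0.292 -0.4 0.14" --pt "-1 0.047 0.292 -0.6 0.14" --pt "-1 0.047 0.292 -0.75 0.14" --pt "-1 0.047 0.292 -0.8 0.14" --pt "-1 0.047 0.292 -0.8 0.14" --pt "-1 0.09 0.28 -0.8 0.14" --pt "-1 0.138 0.262 -0.8 0.14" --pt "-1 0.138 0.262 -0.8 0.14"

```text
time_s: 14.4
position: [0.5273, -0.1416, 0.073]
tcp_rot: [[0.953, -0.304, 0.007], [-0.304, -0.953, -0.003], [0.008, 0.001, -1.0]]
force: [-0.8, -0.5, 0.6]
opening: 0.006
grasp_force: 0.0
```

```bash
python3 - <<'E'
from rig import *
from plan import *
import cv2
c=np.array([.5662,-.0764]);u=np.array([-.309,-.951]);n=np.array([.951,-.309]);p=c+.078*u-.021*n
s=read_state();print(p,s['position'],s['force'])
d=s['position'][:2]-c;print(d@u,d@n)
arc(c,p,np.arange(2,37,2));print()
t=np.radians(36);R=np.array([[np.cos(t),-np.sin(t)],[np.sin(t),np.cos(t)]])
arc(c,R@(p-c)+c,np.arange(2,41,2))
a=capture('scene')['color'];cv2.imwrite('pics/s7.png',cv2.resize(a[200:350,180:405,::-1],None,fx=3,fy=3))
E
```

```text
[ 0.522127 -0.144089] [ 0.52733517 -0.14159604  0.07301605] [-0.82460738 -0.4780947   0.56741505]
0.07401066359125937 -0.01681487838605555
[-1, np.float64(0.01), np.float64(-0.006), 0, np.float64(0.011)]
[-1, np.float64(0.019), np.float64(-0.012), 0, np.float64(0.022)]
[-1, np.float64(0.029), np.float64(-0.017), 0, np.float64(0.033)]
[-1, np.float64(0.039), np.float64(-0.022), 0, np.float64(0.044)]
[-1, np.float64(0.05), np.float64(-0.026), 0, np.float64(0.056)]
[-1, np.float64(0.06), np.float64(-0.031), 0, np.float64(0.067)]
[-1, np.float64(0.071), np.float64(-0.035), 0, np.float64(0.078)]
[-1, np.float64(0.081), np.float64(-0.038), 0, np.float64(0.089)]
[-1, np.float64(0.092), np.float64(-0.041), 0, np.float64(0.1)]
[-1, np.float64(0.103), np.float64(-0.044), 0, np.float64(0.111)]
[-1, np.float64(0.114), np.float64(-0.046), 0, np.float64(0.122)]
[-1, np.float64(0.125), np.float64(-0.048), 0, np.float64(0.133)]
[-1, np.float64(0.137), np.float64(-0.05), 0, np.float64(0.144)]
[-1, np.float64(0.148), np.float64(-0.051), 0, np.float64(0.156)]
[-1, np.float64(0.159), np.float64(-0.052),
[... 807 characters left out ...]
p.float64(0.109), np.float64(0.025), 0, np.float64(0.111)]
[-1, np.float64(0.12), np.float64(0.03), 0, np.float64(0.122)]
[-1, np.float64(0.13), np.float64(0.035), 0, np.float64(0.133)]
[-1, np.float64(0.14), np.float64(0.04), 0, np.float64(0.144)]
[-1, np.float64(0.15), np.float64(0.046), 0, np.float64(0.156)]
[-1, np.float64(0.159), np.float64(0.051), 0, np.float64(0.167)]
[-1, np.float64(0.168), np.float64(0.058), 0, np.float64(0.178)]
[-1, np.float64(0.178), np.float64(0.064), 0, np.float64(0.189)]
[-1, np.float64(0.187), np.float64(0.071), 0, np.float64(0.2)]
[-1, np.float64(0.195), np.float64(0.079), 0, np.float64(0.211)]
[-1, np.float64(0.204), np.float64(0.086), 0, np.float64(0.222)]
```

View pics/s7.png

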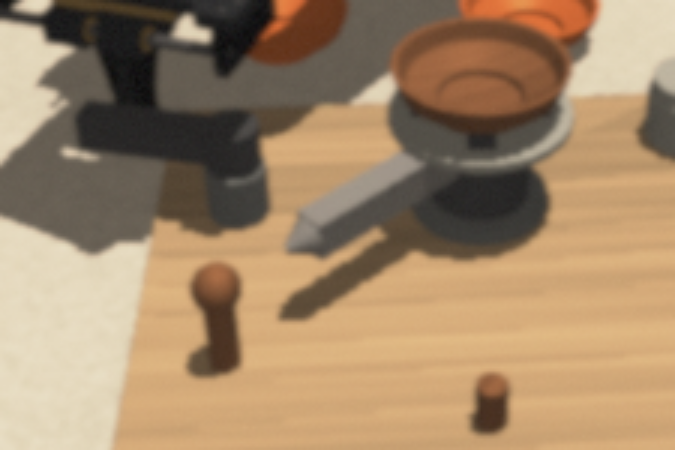

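That was my eleventh picture, one over the allowed ten, so I will view no more and use numbers only. It shows the fingers behind the lever, arm and bowl undisturbed. Sweep the lever.

Emit:
step_arm --pt "-1 0.01 -0.006 0 0.011" --pt "-1 0.019 -0.012 0 0.022" --pt "-1 0.029 -0.017 0 0.033" --pt "-1 0.039 -0.022 0 0.044" --pt "-1 0.05 -0.026 0 0.056" --pt "-1 0.06 -0.031 0 0.067" --pt "-1 0.071 -0.035 0 0.078" --pt "-1 0.081 -0.038 0 0.089" --pt "-1 0.092 -0.041 0 0.1" --pt "-1 0.103 -0.044 0 0.111" --pt "-1 0.114 -0.046 0 0.122" --pt "-1 0.125 -0.048 0 0.133" --pt "-1 0.137 -0.05 0 0.144" --pt "-1 0.148 -0.051 0 0.156" --pt "-1 0.159 -0.052 0 0.167" --pt "-1 0.17 -0.052 0 0.178" --pt "-1 0.182 -0.052 0 0.189" --pt "-1 0.193 -0.052 0 0.2" --pt "-1 0.193 -0.052 0 0.2"

```text
time_s: 16.35
position: [0.5718, -0.153, 0.0718]
tcp_rot: [[0.95, 0.313, 0.001], [0.313, -0.95, -0.0], [0.001, 0.001, -1.0]]
force: [-0.1, 0.0, 0.9]
opening: 0.003
grasp_force: 0.3
```

Emit:
step_arm --pt "-1 0.011 0.001 0 0.011" --pt "-1 0.022 0.002 0 0.022" --pt "-1 0.034 0.003 0 0.033" --pt "-1 0.045 0.005 0 0.044" --pt "-1 0.056 0.008 0 0.056" --pt "-1 0.067 0.01 0 0.067" --pt "-1 0.078 0.014 0 0.078" --pt "-1 0.088 0.017 0 0.089" --pt "-1 0.099 0.021 0 0.1" --pt "-1 0.109 0.025 0 0.111" --pt "-1 0.12 0.03 0 0.122" --pt "-1 0.13 0.035 0 0.133" --pt "-1 0.14 0.04 0 0.144" --pt "-1 0.15 0.046 0 0.156" --pt "-1 0.159 0.051 0 0.167" --pt "-1 0.159 0.051 0 0.167"

```text
time_s: 17.95
position: [0.6115, -0.1404, 0.0714]
tcp_rot: [[0.665, 0.747, 0.001], [0.747, -0.665, -0.0], [0.0, 0.001, -1.0]]
force: [-0.7, -0.5, -0.2]
opening: 0.005
grasp_force: 0.2
```

```bash
python3 - <<'E'
from rig import *
import numpy as np
c=np.array([.5662,-.0764]);s=read_state();d=s['position'][:2]-c
r=np.hypot(*d);a=np.degrees(np.arctan2(d[1],d[0]));print(r,a,'lever~',a+np.degrees(np.arcsin(.0195/r)),'stop -36.9',s['force'].round(1),s['time_s'])
E
```

```text
0.07835920181141047 -54.71700958166526 lever~ -40.307302013683106 stop -36.9 [-0.7 -0.5 -0.2] 17.95
```

Emit:
step_arm --pt "-1 0.003 0.003 0 0.003" --pt "-1 0.006 0.006 0 0.006" --pt "-1 0.009 0.009 0 0.01" --pt "-1 0.011 0.013 0 0.014" --pt "-1 0.011 0.013 0 0.014" --pt "-1 0.011 0.013 0 0.014"

```text
time_s: 18.55
position: [0.6138, -0.1388, 0.0711]
tcp_rot: [[0.631, 0.776, -0.0], [0.776, -0.631, -0.003], [-0.002, 0.001, -1.0]]
force: [-3.2, -4.7, 3.3]
opening: 0.006
grasp_force: 3.1
```

Emit:
step_arm --pt "-1 0.003 0.003 0 0.003" --pt "-1 0.005 0.006 0 0.006" --pt "-1 0.005 0.006 0 0.006" --pt "-1 0.005 0.006 0 0.006"

```text
time_s: 18.95
position: [0.6141, -0.1387, 0.0711]
tcp_rot: [[0.615, 0.788, -0.002], [0.788, -0.615, -0.005], [-0.005, 0.001, -1.0]]
force: [-6.6, -9.0, 4.4]
opening: 0.007
grasp_force: 5.4
```

Tool stalled with force rising to 11 N at the predicted stop angle (-38° against -37°). Retreat, lift and move clear.

Emit:
step_arm --pt "-1 -0.03 -0.04 0 0" --pt "-1 -0.08 -0.1 0 0" --pt "-1 -0.1 -0.13 0 0" --pt "-1 -0.1 -0.13 0 0" --pt "-1 -0.1 -0.13 0.2 0" --pt "-1 -0.1 -0.13 0.4 0" --pt "-1 -0.1 -0.13 0.6 0" --pt "-1 -0.1 -0.13 0.8 0" --pt "-1 -0.25 -0.3 0.8 0" --pt "-1 -0.4 -0.5 0.8 0" --pt "-1 -0.6 -0.7 0.8 0" --pt "-1 -0.7 -0.8 0.8 0" --pt "-1 -0.7 -0.8 0.8 0" --pt "-1 -0.7 -0.8 0.8 0" --pt "-1 -0.7 -0.8 0.8 0"

```text
time_s: 20.45
position: [0.4407, -0.3355, 0.2706]
tcp_rot: [[0.618, 0.786, 0.001], [0.786, -0.618, 0.001], [0.001, 0.0, -1.0]]
force: [0.5, -0.1, -0.3]
opening: 0.006
grasp_force: 0.0
```

```bash
python3 - <<'E'
from rig import *
from h import *
import cv2
t=capture('top');o=np.array([.5577,.0784]);piv=np.array([.5662,-.0764]);an=lambda v:np.degrees(np.arctan2(v[1],v[0]))
g=t['color'].astype(int).mean(2);old=pickle.load(open('c6.pkl','rb'))['top']['color'].astype(int)
dif=np.abs(t['color'].astype(int)-old).max(2)
for n,(y0,y1,x0,x1) in dict(arm=(188,232,305,352),bowl=(210,270,265,325),tin=(260,295,210,250),spare=(250,305,140,200),ball=(170,195,350,372),chisel=(170,320,430,470)).items():
    print(n,'changed px',(dif[y0:y1,x0:x1]>40).sum())
# lever: dark pixels near pivot
y,x=np.where(g<50);P=np.array([onz(t,(a,b),.085)[:2] for a,b in zip(x,y)]);r=np.hypot(*(P-piv).T)
for lo,hi in((.035,.06),(.06,.08),(.08,.098)):
    k=(r>lo)&(r<hi)&(P[:,0]>.56);print(k.sum(),an(P[k].mean(0)-piv) if k.any() else None)
im=t['color'].astype(int);sat=im.max(2)-im.min(2);m=(sat<45).astype(np.uint8);m[:190]=0;m[225:]=0;m[:,:310]=0;m[:,350:]=0
n,l,st,ce=cv2.connectedComponentsWithStats(m);i=1+st[1:,4].argmax();print('arm blob',st[i],'before [313 195 33 30 511]')
s=read_state();print(s['time_s'],s['position'])
E
```

```text
arm changed px 0
bowl changed px 0
tin changed px 0
spare changed px 0
ball changed px 0
chisel changed px 4371
115 -42.311212127673386
82 -35.29937637643717
242 43.29459957496377
arm blob [313 195  34  30 525] before [313 195 33 30 511]
20.5 [ 0.44110898 -0.334871    0.27056185]
```

Arm, bowl, tin, spare bowl and post are unchanged; the lever is at its stop by force and angle.

```bash
python3 -c "
from rig import *
print(hand_in())"
```

```text
the job is handed in; nothing more can be done
None
```

I pushed the index arm round to the tall ball-topped post (tip and ball within about 0.4° in three camera views), then pushed the brake lever until it stalled at its stop, and handed the job in at about 20.5 s with the gripper clear; the last top view shows the arm, bowl, wax tin and spare bowl unmoved (the robot hid the chisel, which was never approached), and I viewed 11 pictures, one over the limit of 10.

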